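# Load the tumbling barrel and close it evenly

## Robot

A 6-joint arm with a two-finger parallel gripper is mounted at the origin on a cart in front of the work surface, level with it; the furniture and walls round the work are solid. World frame = base frame: x ahead of the robot, y to its left, z up, the work surface at z = 0. Lengths are in mm, angles in degrees, forces in N, time in s.
With the tool pointing down it reaches from about 325 to 925 mm from the base axis. Payload 3.1 kg.
Tool frame: the origin (TCP) lies at the very end of the fingers, on their centre line; the grasp point (between the pads) lies grasp_offset behind it (grasp_offset is the distance from the TCP to the grasp point, in mm); z points along the fingers, x is the direction in which the jaws open and shut, and the axes are right-handed (so a half turn about z gives the same grasp; the last joint's range is limited). The gripper opens to 85 mm and grips with 20 to 120 N. Pads are 22 mm wide; open, the fingers measure 114 mm over their backs; the gripper's body (76 mm by 85 mm) begins 54 mm behind the grasp point. The pads swing forward as they close: fully open they stand 13 mm farther back than shut.
Start: joints at [-77.418, 12.427, 92.441, -0, 75.132, -6.429], TCP at [203.612, -590.916, 231.3] pointing down, gripper open.
Joint ranges: [-157.48, 157.48], [-44.54, 120.13], [17.64, 146.25], [-64.5, 244.5], [7.68, 150.69], [-147.95, 147.95]. Speed limits (degrees/s): [159.86, 159.86, 180, 180, 180, 180].

## Interface

Orientations are given as [roll, pitch, yaw] about the fixed x, y, z axes, in that order (R = Rz(yaw) Ry(pitch) Rx(roll)).
In Python, from station import * gives the robot as it stands. Calls block until the motion is done:
- goto(position, orientation): joint-space move of the TCP to a pose.
- move_l(position, attitude=None, speed=150): straight line of the TCP; attitude=None keeps the orientation; speed is the mean speed in mm/s.
- move_j(angles): joint-space move.
- grip(opening, squeeze=None): finger opening in mm; squeeze is the grip in N (None keeps the last); returns when the fingers have stopped.
- wait(seconds).
- solve_ik(position, orientation): joint angles nearest the present ones, or None.
- get_obs(): the state.
- get_image(name): name is "scene" or "top" or "wrist"; returns the picture (384x512x3 uint8, red, green, blue); there is no depth.
- get_calibration(name): a dict with "fx", "fy", "cx", "cy" (pixels), "R" (3x3) and "t" (3): a world point X has camera coordinates R X + t; the wrist camera has in their place "mount" (4x4, takes a point from camera to tool coordinates, whose origin is the TCP and whose axes are the tool frame's). Camera axes: x right, y down, z forward; pixel columns grow to the right and rows downward; lengths in mm; the calibration is good to about 2 mm. The wrist camera is an equidistant fisheye: a pixel r from the principal point sees the ray r / f radians off the axis. A picture is of the moment at which its call begins: read the wrist's pose just before it. get_calibration takes no time and is no camera call.
A pose or a line that the arm cannot do raises Unreachable and nothing moves.
- sign_off(): hands the job in, once; it reports no verdict.
Trained networks look in the newest picture that a camera, given by its name, has taken for a name from the list of things; names that differ only in an ending like _2 or _b are one class to them, and where a whole thing is asked for, a point or a joint stands for the part that bears it (a point fixed in the world has none). Each returns a list of dicts, best first, with "score" (0 to 1); they miss things now and then, are a little off and sometimes report something else, mostly with a low value. They report only what shows in the picture. A call takes as long as a camera call. They do not tell look-alikes from the thing itself.
- spot_in(name, camera): "extent" ([centre column, centre row, width, height] in pixels, round what is visible of it).
- regions_of(name, camera): "region" (384x512 bool, what is visible of it) and "extent" ([centre column, centre row, width, height] in pixels, round what is visible of it).
The state is a dict: "t": time; "joint_pos": joint angles; "qvel": joint speeds; "effort": joint torques, N m; "tcp_pos": TCP position; "ee_rot": TCP orientation; "wrist_force": force on the tool from outside, world axes, zero at the start; "moment": the same for the moment, N m; "grip_width": finger opening in mm.
Only numpy, scipy, OpenCV 4.12 (cv2) and the standard library are available. Lean on these libraries where they do the work, as an engineer would, in place of code of your own. Each camera call takes 0.05 s, during which the arm holds its last target. There are 200 camera calls.

## Task

Load the blue tumbling barrel for polishing: slide the green vise open and take the brass buckle out, put it and every metal ladder cuff lying on the bench top into the barrel, then set the steel lid on with its hooked ears between the wing nuts and twist it clockwise until the ears are home under all four nuts. Tighten the nuts (clockwise) crosswise in two rounds so that the gasket seats evenly: first about a quarter turn on each, doing one opposite pair and then the other pair, and only when all four have had that, go round again in the same way, one opposite pair and then the other, turning each up to its stop.

Things in the scene. Friction and masses are not known exactly. Their poses are not given: they have to be found in the camera images.
- barrel: blue steel tumbling barrel standing upright, screwed to the bench on a round stand (176 mm across). Origin: centre of its underside on the bench, z up. Bore 130 mm, inner floor at z = 18 mm, rim at z = 110 mm; a springy black gasket stands 3.5 mm above the rim
- barrel_rim (a point): centre of the barrel's mouth, at rim height. Four upright 7 mm studs stand round it on a 102 mm radius at 0, 90, 180 and 270 deg from the barrel's +x (lugs reach out to 114 mm); each carries a captive wing nut whose top stands 155 mm above the bench when loose
- lid: bare steel lid, 0.42 kg, loose, lying right way up. Origin: centre of its underside. A tapered black plug (124 mm across, 108 mm at the bottom, 8 mm high) enters the barrel; above it the plate, 158 mm across, z = 8 to 14 mm. Seated on the gasket its origin is 105 mm above the bench and loose nuts leave about 3 mm above the plate
- lid_ear (a point): one of the lid's four hooked ears (at 0, 90, 180, 270 deg from the lid's +x, reaching out to 119 mm, 34 mm wide): the centre of its 15 mm slot, open on the clockwise side seen from above. Set the lid down with ears 45 deg counter-clockwise of the studs, then twist it clockwise till the studs reach the slot ends (ears at the studs' angles, any of four ways)
- lid_handle (a point): middle of the lid's black bar handle: a round bar 15 mm thick, 80 mm long along the lid's x (its x), axis 47 mm above the lid's underside, 25 mm free below it (free length 48 mm between its posts)
- vise: small green quick-slide vise with copper jaw plates, screwed to the bench, jaws 70 mm wide, tops 61 mm above the bench. Origin on the bench below the middle of the closed gap; the front jaw slides along the vise's -x, the rear jaw is fixed at +x
- vise_jaw (a joint): opening of the vise's front jaw in m: 0 = closed on the buckle, 0.030 = fully open; it slides with 6 N of friction and stays where it is left
- vise_knob (a point): pull knob of the front jaw: an upright steel post 14 mm thick with a black ball 21 mm across on top; the point is 70 mm above the bench, 4 mm below the ball's centre; post free down to 36 mm; 21 mm from the axis of the post to the jaw behind it. Its x, y, z are those of the vise
- buckle: brass buckle, a rounded rectangular frame 62 mm (its y) x 50 mm (its z) x 10 mm thick (its x), bars 12 to 14 mm wide, with a pin across the middle. Origin: middle of its lower edge. At the start it stands upright between the vise jaws on a steel ledge 36 mm above the bench, its upper 25 mm clear above the jaws. 0.16 kg
- cuff_1: silver-coloured open ladder cuff lying flat, 64 x 59 x 15 mm, band 7 to 14 mm high; origin in the middle of its underside; its gap lies towards its (-x, +y), so it is best held from outside along the line 0.25 rad counter-clockwise of its x, where the band is 12 mm high (about 65 mm). May be absent
- cuff_2: bronze-coloured open ladder cuff lying flat, 63 x 61 x 15 mm, band 7 to 14 mm high; origin in the middle of its underside; its gap lies towards its (-x, -y), so it is best held from outside along the line 0.5 rad clockwise of its x, where the band is 12 mm high (about 65 mm). May be absent
- cuff_3: silver-coloured open ladder cuff lying flat, 57 x 65 x 15 mm, band 7 to 15 mm high; origin in the middle of its underside; its gap lies towards its -x, so it is best held from outside along its y, where the band is 13 mm high (62 mm). May be absent
- nut1_grip (a point): brass wing nut 1, on the stud at 0 deg of the barrel (straight across from nut 3). Point in its wing, 7 mm below the top. The wing is an upright plate 37 mm long along its x, 9 mm thick along its y, 18 mm high, to be pinched across y. Its z is up. The nut and its 25 mm washer sink 1.9 mm per rad of tightening
- nut2_grip (a point): brass wing nut 2, on the stud at 90 deg of the barrel (straight across from nut 4). Point in its wing, 7 mm below the top. The wing is an upright plate 37 mm long along its x, 9 mm thick along its y, 18 mm high, to be pinched across y. Its z is up. The nut and its 25 mm washer sink 1.9 mm per rad of tightening
- nut3_grip (a point): brass wing nut 3, on the stud at 180 deg of the barrel (straight across from nut 1). Point in its wing, 7 mm below the top. The wing is an upright plate 37 mm long along its x, 9 mm thick along its y, 18 mm high, to be pinched across y. Its z is up. The nut and its 25 mm washer sink 1.9 mm per rad of tightening
- nut4_grip (a point): brass wing nut 4, on the stud at 270 deg of the barrel (straight across from nut 2). Point in its wing, 7 mm below the top. The wing is an upright plate 37 mm long along its x, 9 mm thick along its y, 18 mm high, to be pinched across y. Its z is up. The nut and its 25 mm washer sink 1.9 mm per rad of tightening
- nut1 (a joint): turn of wing nut 1 in rad, growing clockwise seen from above: 0 = run right up (loose), 2.9 = at its stop (tight); about 0.06 N m of friction, it stays where it is left. Touches the lid at about 1.7
- nut2 (a joint): turn of wing nut 2 in rad, growing clockwise seen from above: 0 = run right up (loose), 2.9 = at its stop (tight); about 0.06 N m of friction, it stays where it is left. Touches the lid at about 1.7
- nut3 (a joint): turn of wing nut 3 in rad, growing clockwise seen from above: 0 = run right up (loose), 2.9 = at its stop (tight); about 0.06 N m of friction, it stays where it is left. Touches the lid at about 1.7
- nut4 (a joint): turn of wing nut 4 in rad, growing clockwise seen from above: 0 = run right up (loose), 2.9 = at its stop (tight); about 0.06 N m of friction, it stays where it is left. Touches the lid at about 1.7
Not all that is in view belongs to the job. There is more than one size of the buckle; the job needs the smallest.

How it is judged:
By the outcome, as a careful person would: the job done as asked, in the order asked, and still so for the second after the job is handed in, with the robot touching nothing.
Of cuff_1, cuff_2, cuff_3 only 1 to 3 are there at a start; the rules pass over those that are not, and their reading is None.
At some moment in a run one of cuff_1, cuff_2, cuff_3 may be knocked a few centimetres aside while the robot is not near it.
Once in a run the grip may slacken for a moment while it holds something.
It also fails if it takes over 210 s, if anything falls off the work surface, if the arm or the gripper's body presses on something with over 40 N, if the wrist force passes 120 N, or if a joint passes its speed limit or range.

## Working session

There is one attempt and no reset: what is moved stays moved. The work goes in short steps, each a Python script; the robot and the scene stay as the last script left them, time stands still between calls to the robot, and variables do not carry over. Pictures are saved under pics/ and viewed, about 12 in all and at most 16, crops included, and the job is handed in when it is done.

```bash
ls; mkdir -p pics
cat > a.py <<'E'
from station import *
import numpy as np, cv2
o=get_obs(); print(o['t'],o['tcp_pos'],o['ee_rot'],o['grip_width'],{k:v for k,v in o.items() if 'grasp' in k})
try: print(grasp_offset)
except Exception as e: print(e)
a=get_image('scene'); b=get_image('top')
cv2.imwrite('pics/scene.png',a[:,:,::-1]); cv2.imwrite('pics/top.png',cv2.resize(b[:,:,::-1],(768,576)))
for c in ('scene','top'): 
    k=get_calibration(c); print(c,k); R=np.array(k['R']); print(-R.T@np.array(k['t']))
print(get_calibration('wrist'))
for c in ('top','scene'):
  for n in ['barrel','lid','lid_handle','vise','vise_knob','buckle','cuff_1','nut1_grip','lid_ear']:
    print(c,n,[(round(d['score'],2),[int(x) for x in d['extent']]) for d in spot_in(n,c)])
E
python3 a.py
```

```text
pics
0.0 [ 203.40957262 -590.09735069  229.92711729] [-1.79985134e+02  1.39592201e-01 -7.09917342e+01] 85.42190086522149 {}
18.700000000000003
scene {'fx': 451.30732234672047, 'fy': 451.30732234672047, 'cx': 252.8380872046927, 'cy': 186.921069740342, 'R': array([[ 0.63824536, -0.76979581, -0.00756828],
       [-0.36496904, -0.29391418, -0.88340933],
       [ 0.67782037,  0.5665941 , -0.468541  ]]), 't': array([-306.36389513,  325.05848724, 1001.16839401])}
[-364.44071579 -707.55444447  753.92949426]
top {'fx': 349.25265819693504, 'fy': 349.25265819693504, 'cx': 261.52852888304085, 'cy': 194.67555014187423, 'R': array([[ 0.10745563, -0.99420253,  0.00382287],
       [-0.97280617, -0.10593507, -0.20597554],
       [ 0.20518638,  0.01841432, -0.97854967]]), 't': array([ -13.88013618,  568.89082529, 1306.60512704])}
[ 286.81442965   22.40557956 1395.80867609]
{'fx': 297.3186396354542, 'fy': 297.3186396354542, 'cx': 255.73135943728545, 'cy': 190.93096072708795, 'mount': array([[ 9.99997760e-01, -1.92159111e-03, -8.87786599e-04,
         5.67169769e-01],
       [ 2.09461804e-03,  9.5880512
[... 438 characters left out ...]
, 60, 58])]
top buckle [(0.62, [357, 235, 20, 6]), (0.17, [309, 193, 62, 63])]
top cuff_1 []
top nut1_grip []
top lid_ear [(0.75, [173, 195, 62, 58])]
scene barrel [(0.82, [313, 217, 79, 79])]
scene lid [(0.77, [192, 186, 23, 22])]
scene lid_handle [(0.81, [193, 184, 28, 25]), (0.45, [314, 218, 78, 78]), (0.36, [342, 292, 55, 44])]
scene vise [(0.83, [343, 288, 53, 57]), (0.74, [313, 217, 82, 79])]
scene vise_knob [(0.72, [327, 183, 10, 12]), (0.64, [343, 281, 33, 33])]
scene buckle [(0.81, [399, 269, 29, 28]), (0.64, [297, 272, 33, 29]), (0.46, [351, 269, 20, 19])]
scene cuff_1 [(0.45, [244, 200, 9, 11])]
scene nut1_grip [(0.2, [346, 207, 14, 12])]
scene lid_ear [(0.69, [193, 185, 25, 22])]
```

View pics/scene.png

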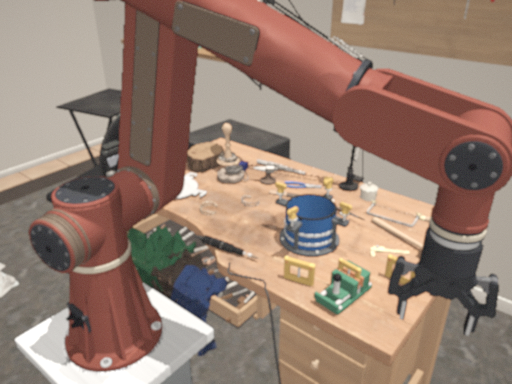

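View pics/top.png

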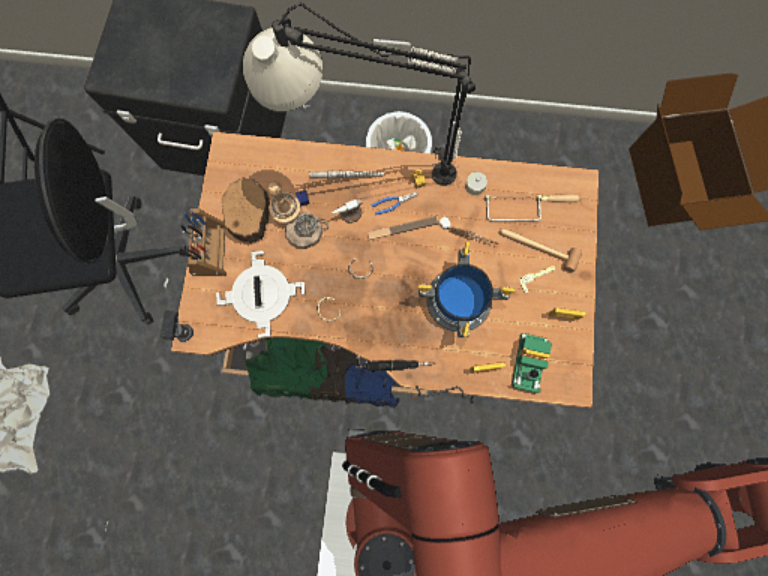

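The top view shows, at half scale, the lid at about (173,195), two cuffs at about (240,179) and (219,205), the barrel at (310,194), and the vise with the buckle at (355,240). Two decoy buckles stand at (326,245) and (378,209). The scene view is partly blocked by the arm. Next I'll look closer with the wrist camera.

```bash
cat > h.py <<'E'
from station import *
import numpy as np, cv2
from scipy.spatial.transform import Rotation as Ro
go=18.7
def off(w): return 76-np.sqrt(76**2-(w/2)**2)   # pads stand back by this at opening w
def ray_fixed(c,u,v):
    k=get_calibration(c);R=np.array(k['R']);C=-R.T@np.array(k['t'])
    d=R.T@np.array([(u-k['cx'])/k['fx'],(v-k['cy'])/k['fy'],1.]);return C,d/np.linalg.norm(d)
def plane(Cd,z): C,d=Cd; return C+d*(z-C[2])/d[2]
def shot(name=None,scale=1.5):
    o=get_obs(); im=get_image('wrist')
    if name: cv2.imwrite('pics/'+name+'.png',cv2.resize(im[:,:,::-1],None,fx=scale,fy=scale))
    return (np.array(o['tcp_pos']),Ro.from_euler('xyz',o['ee_rot'],degrees=True).as_matrix()),im
def ray_w(pose,u,v):
    k=get_calibration('wrist');M=np.array(k['mount']);x=(u-k['cx'])/k['fx'];y=(v-k['cy'])/k['fy']
    r=np.hypot(x,y)+1e-9;d=np.array([x/r*np.sin(r),y/r*np.sin(r),np.cos(r)])
    p,R=pose;return p+R@M[:3,3],R@(M[:3,:3]@d)
def proj_w(pose,X):
    k=get_calibration('wrist');M=np.array(k['mount']);p,R=pose
    q=M[:3,:3].T@(R.T@(np.asarray(X)-p)-M[:3,3]);r=np.hypot(q[0],q[1])+1e-9;t=np.arctan2(r,q[2])
    return np.array([k['cx']+k['fx']*t*q[0]/r,k['cy']+k['fy']*t*q[1]/r])
def tri(rays):
    A=np.zeros((3,3));b=np.zeros(3)
    for C,d in rays: P=np.eye(3)-np.outer(d,d);A+=P;b+=P@C
    return np.linalg.solve(A,b)
def over(x,y,z,yaw): goto([x,y,z],[180,0,yaw])
def st(): o=get_obs();print('t',round(o['t'],1),'tcp',np.round(o['tcp_pos'],1),'rot',np.round(o['ee_rot'],1),'F',np.round(o['wrist_force'],1),'M',np.round(o['moment'],2),'w',round(o['grip_width'],1),'j6',round(o['joint_pos'][5],1));return o
def view_at(x,y,z,yaw):
    "put the camera's aim point (at height 0.3z) over x,y"
    s=np.radians(yaw);d=10.  # camera 72 behind, tilted 16.5deg forward
    over(x-d*0,y,z,yaw)
E
cat > b.py <<'E'
from h import *
for n,u,v,z in [('barrel',311,194,60),('lid',173,195,20),('cuffA',240,179,5),('cuffB',219,205,5),('vise',355,242,40),('buckle',357,235,70),('knob',355,249,70)]:
    print(n,np.round(plane(ray_fixed('top',u,v),z),0))
E
python3 b.py
```

```text
barrel [ 591. -145.   60.]
lid [535. 402.  20.]
cuffA [634. 144.   5.]
cuffB [517. 215.   5.]
vise [ 425. -331.   40.]
buckle [ 449. -329.   70.]
knob [ 395. -324.   70.]
```

```bash
cat > c.py <<'E'
from h import *
V=[]
for i,(x,y) in enumerate([(400,-330),(470,-330)]):
    over(x,y,190,0); p,im=shot('vise%d'%i); V.append(p)
    for n in ['vise_knob','buckle','vise']:
        print(i,n,[(round(d['score'],2),[int(q) for q in d['extent']]) for d in spot_in(n,'wrist')])
P=[]
for i,(x,y) in enumerate([(591,-190),(591,-110)]):
    over(x,y,330,0); p,im=shot('bar%d'%i)
    print(p[0])
    for n in ['barrel','nut1_grip']:
        print(i,n,[(round(d['score'],2),[int(q) for q in d['extent']]) for d in spot_in(n,'wrist')])
st()
import pickle
E
python3 c.py
```

```text
0 vise_knob [(0.3, [308, 183, 23, 74])]
0 buckle [(0.77, [393, 238, 37, 72]), (0.68, [308, 182, 22, 77]), (0.56, [257, 59, 28, 79])]
0 vise [(0.87, [280, 175, 135, 93])]
1 vise_knob [(0.76, [197, 178, 66, 75]), (0.49, [217, 177, 135, 84])]
1 buckle [(0.94, [230, 185, 20, 73]), (0.67, [188, 62, 37, 81]), (0.62, [338, 246, 31, 82])]
1 vise [(0.56, [218, 177, 134, 89])]
[ 589.81263274 -190.55633115  328.50095509]
0 barrel []
0 nut1_grip [(0.69, [337, 113, 26, 17])]
[ 590.44260554 -109.60469785  329.22724552]
1 barrel [(0.78, [248, 179, 203, 198])]
1 nut1_grip [(0.83, [335, 180, 27, 21]), (0.26, [240, 96, 20, 36])]
t 4.7 tcp [ 590.7 -111.1  329.5] rot [ 1.8e+02  0.0e+00 -1.0e-01] F [ 0.4 -0.2  0.9] M [-0.    0.02 -0.01] w 85.1 j6 -17.2
```

```bash
python3 -c "
import cv2,numpy as np
a=[cv2.imread('pics/%s.png'%n) for n in ('vise0','vise1','bar0','bar1')]
# crops, 1.5x scale -> enlarge
c=[a[0][130:430,250:650],a[1][130:430,150:550]]
cv2.imwrite('pics/mv.png',np.vstack([cv2.resize(x,(400*1,300)) for x in c]))
cv2.imwrite('pics/mb.png',a[3])
"
```

```text
(no output)
```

View pics/mv.png

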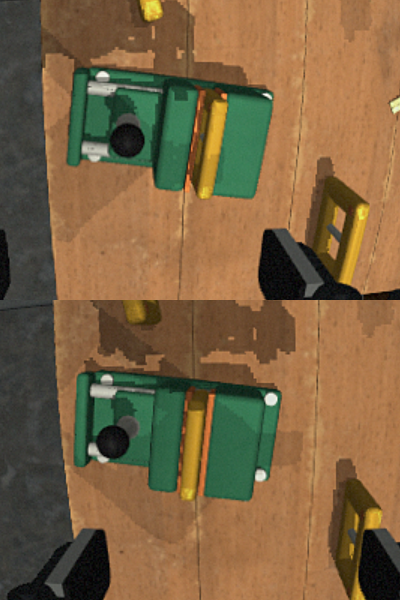

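View pics/mb.png

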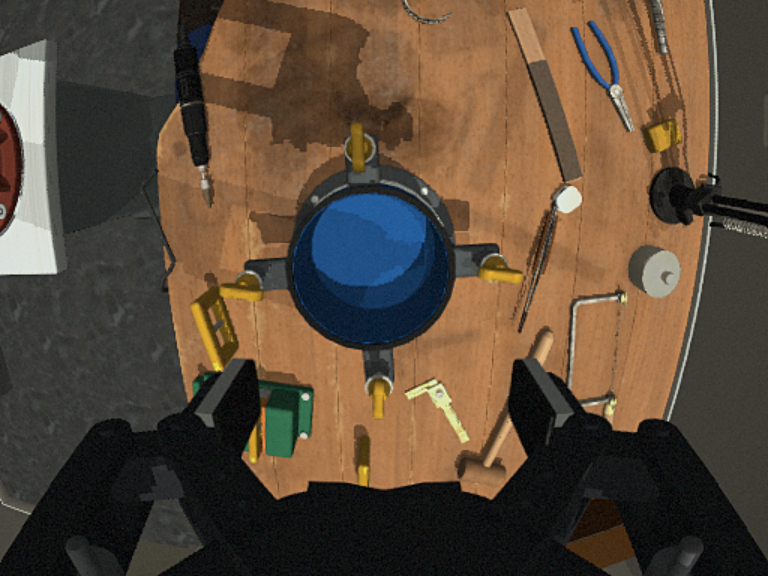

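The vise views show the ball at (252,179) and (175,181), and the buckle's top centred at about (307,183) and (228,184). Its jaw axis is tilted about -7°. The barrel view shows the barrel at about (248,178), with nuts to the left, right, top and bottom and a yaw of about +5°.

```bash
cat > d.py <<'E'
from h import *
R=Ro.from_euler('xyz',[180,0,0],degrees=True).as_matrix()
v0=(np.array([400,-330,190.]),R);v1=(np.array([470,-330,190.]),R)
print('ball',tri([ray_w(v0,252,179.3),ray_w(v1,175.3,180.7)]))
print('buckle',tri([ray_w(v0,307,182.5),ray_w(v1,229,184.5)]))
# jaw line ends: top face of the buckle, far/near
for a,b in [((213,95),(195,93)),((205,195),(188,198))]:
    print(tri([ray_w(v0,(a[0]+250)/1.5,(a[1]+130)/1.5),ray_w(v1,(b[0]+150)/1.5,(b[1]+130)/1.5)]))
# rear jaw block right edge corners (vise base right edge) on z~50, for yaw
for a in [(272,94),(259,197)]: print('edge',plane(ray_w(v0,(a[0]+250)/1.5,(a[1]+130)/1.5),61))
for a in [(186,83),(157,187)]: print('edge f',plane(ray_w(v0,(a[0]+250)/1.5,(a[1]+130)/1.5),61))
# brass blobs around nuts
b0=(np.array([591,-190,330.]),R);b1=(np.array([591,-110,330.]),R)
for nm,p in (('bar0',b0),('bar1',b1)):
    im=cv2.resize(cv2.imread('pics/%s.png'%nm),(512,384),interpolation=cv2.INTER_AREA)
    h=cv2.cvtColor(im,cv2.COLOR_BGR2HSV);m=cv2.inRange(h,(18,150,90),(32,255,255))
    n,l,s,c=cv2.connectedComponentsWithStats(m)
    for i in range(1,n):
        if s[i,4]>80:
            r=cv2.minAreaRect(np.argwhere(l==i)[:,::-1].astype(np.float32))
            print(nm,np.round(c[i],1),s[i,4],np.round(r[1],1),round(r[2],1),'z145:',np.round(plane(ray_w(p,*c[i]),145),1))
E
python3 d.py
```

```text
ball [ 396.67255584 -323.75199702   76.36097917]
buckle [ 446.09059493 -327.02016911   76.83755558]
[ 447.2656749  -296.85727099   72.01761791]
[ 442.71572785 -356.26347699   85.921531  ]
edge [ 487.67394742 -297.60739702   61.        ]
edge [ 484.23616518 -367.28492418   61.        ]
edge f [ 432.1871831 -291.7527311   61.       ]
edge f [ 415.10939017 -359.39393436   61.        ]
bar0 [238.9  25.1] 246 [28. 11.] 90.0 z145: [573.1 -27.4 145. ]
bar0 [443.8  45.1] 292 [17.3 18.6] 68.2 z145: [825.6 -26.2 145. ]
bar0 [337.3 112.5] 310 [30.8 15.6] 22.4 z145: [ 682.1 -124.1  145. ]
bar0 [156.3 126.2] 261 [15.5 29.1] 76.0 z145: [ 478.1 -138.3  145. ]
bar0 [132.  175.1] 391 [52.3 10.9] 67.8 z145: [ 442.3 -195.   145. ]
bar0 [143.5 168.2] 183 [31.6  7.1] 72.9 z145: [ 458.4 -187.   145. ]
bar0 [253.  205.3] 271 [13.1 28.6] 16.4 z145: [ 587.7 -232.7  145. ]
bar0 [241.3 289.9] 290 [37.  7.] 90.0 z145: [ 571.5 -352.5  145. ]
bar1 [443.2  90. ] 321 [17.5 19.6] 70.3 z145: [824.4  -4.8 145. ]
bar1 [238.5  97.4] 285 [12.8 31.2] 4.1 z145: [572.5 -29.3 145. ]
bar1 [333.5 183.5] 219 [29.3  7.9] 5.7 z145: [ 681.7 -126.4  145. ]
bar1 [160.  195.6] 206 [28.9  7.7] 8.4 z145: [ 476.4 -140.8  145. ]
bar1 [147.9 214. ] 168 [29.7  7.2] 68.6 z145: [ 457.8 -164.6  145. ]
bar1 [137.5 224.2] 353 [48.9  9.5] 65.4 z145: [ 441.5 -178.8  145. ]
bar1 [252.5 264.9] 223 [25. 13.] 90.0 z145: [ 586.7 -233.   145. ]
bar1 [168.6 297.2] 127 [25.  5.] 90.0 z145: [ 468.9 -289.8  145. ]
bar1 [241.7 316.6] 108 [14.  7.] 90.0 z145: [ 570.7 -320.1  145. ]
```

Measurements agree with the text. The barrel centre is about (579.5,-132) with yaw 4° and a stud radius of 103. The ball is at z≈75. Next I'll pull the vise open.

```bash
cat > e.py <<'E'
from h import *
grip(50,40)
x,y=396.7,-323.8
over(x,y,130,-94)
move_l([x,y,52],speed=120); st()
grip(0); st()
a=np.radians(-4)
for s in (15,29,32):
    move_l([x-s*np.cos(a),y-s*np.sin(a),52],speed=60); o=st()
    if np.hypot(*o['wrist_force'][:2])>25: break
grip(50); move_l([x-32*np.cos(a),y-32*np.sin(a),140],speed=200)
over(440,-330,190,0); p,im=shot('vise2'); print(p[0])
for n in ['vise_knob','buckle']:
        print(n,[(round(d['score'],2),[int(q) for q in d['extent']]) for d in spot_in(n,'wrist')])
cv2.imwrite('pics/vise2.png',cv2.resize(im[60:300,110:430,::-1],None,fx=2,fy=2))
E
python3 e.py
```

```text
t 7.2 tcp [ 397.4 -324.2   52.6] rot [-179.9   -0.   -94. ] F [ 0.2 -1.   1.1] M [ 0.04  0.03 -0.02] w 49.9 j6 46.9
t 7.6 tcp [ 397.4 -325.4   53.3] rot [-179.9   -0.2  -94. ] F [-2.6 -3.7  3.5] M [-0.46  0.19  0.04] w 19.0 j6 46.9
t 8.0 tcp [ 383.3 -323.7   53.3] rot [-1.798e+02 -1.000e-01 -9.400e+01] F [ 3.6 -1.   4.5] M [-0.21 -0.63 -0.03] w 18.9 j6 45.7
t 8.4 tcp [ 368.8 -321.9   53.2] rot [-179.9    0.   -94. ] F [3.  1.8 8.3] M [ 0.14 -0.41  0.01] w 18.5 j6 44.6
t 8.7 tcp [ 367.5 -321.8   53.3] rot [-179.7   -0.   -94.1] F [8.2 1.3 5.9] M [ 0.27 -1.17 -0.06] w 18.5 j6 44.3
[ 439.33794433 -329.49249394  188.72666092]
vise_knob [(0.61, [198, 176, 67, 72])]
buckle [(0.87, [265, 187, 21, 74]), (0.73, [219, 62, 34, 79]), (0.71, [364, 241, 34, 65])]
```

View pics/vise2.png

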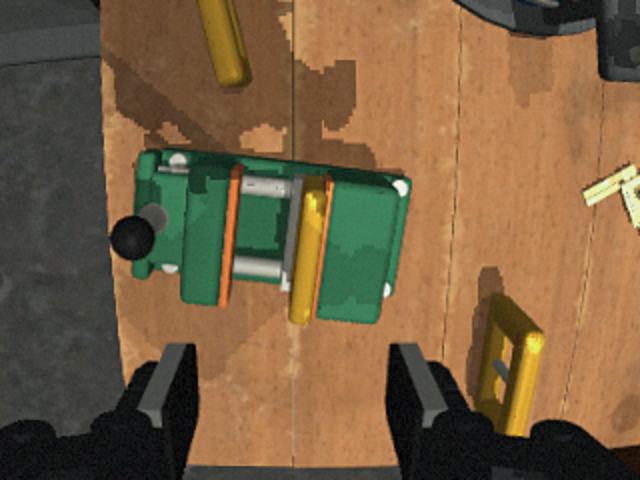

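The vise is open and the buckle is standing against the rear jaw. Its top edge runs from (267,151) to (260,220), a yaw of about -6°.

```bash
cat > f.py <<'E'
from h import *
R=Ro.from_euler('xyz',[180,0,0],degrees=True).as_matrix()
p=(np.array([439.7,-330,189.3]),R)
a,b=[plane(ray_w(p,*q),85) for q in ((267.5,151),(260,220))]
m=(a+b)/2; yaw=-np.degrees(np.arctan2((a-b)[0],(a-b)[1])); print(a,b,m,yaw)
grip(40,60)
over(m[0],m[1],120,yaw); move_l([m[0],m[1],64.5],speed=120); st()
grip(0); st()
move_l([m[0],m[1],215],speed=150); st()
goto([579.5,-132,215],[180,0,yaw]); st()
shot('bk')
E
python3 f.py
```

```text
[ 449.60017732 -296.45521777   85.        ] [ 443.42895475 -358.44090707   85.        ] [ 446.51456604 -327.44806242   85.        ] -5.685565022108878
t 12.5 tcp [ 447.3 -328.2   65.7] rot [ 1.799e+02 -1.000e-01 -5.700e+00] F [-0.3  0.3 -0.2] M [-0.06 -0.    0.03] w 39.8 j6 -37.8
t 12.8 tcp [ 446.3 -328.1   65.9] rot [179.9   0.   -5.7] F [-3.4  0.9  5.8] M [ 0.04  0.66 -0.15] w 8.6 j6 -37.8
t 14.0 tcp [ 445.8 -326.7  213.5] rot [-1.799e+02  1.000e-01 -5.700e+00] F [ 0.1 -0.2 -2.5] M [ 0.04  0.01 -0.  ] w 8.7 j6 -37.8
t 14.9 tcp [ 578.9 -132.8  214.4] rot [ 1.799e+02  1.000e-01 -5.700e+00] F [ 0.3  0.2 -1. ] M [-0.04  0.06  0.03] w 8.7 j6 -13.9
```

View pics/bk.png

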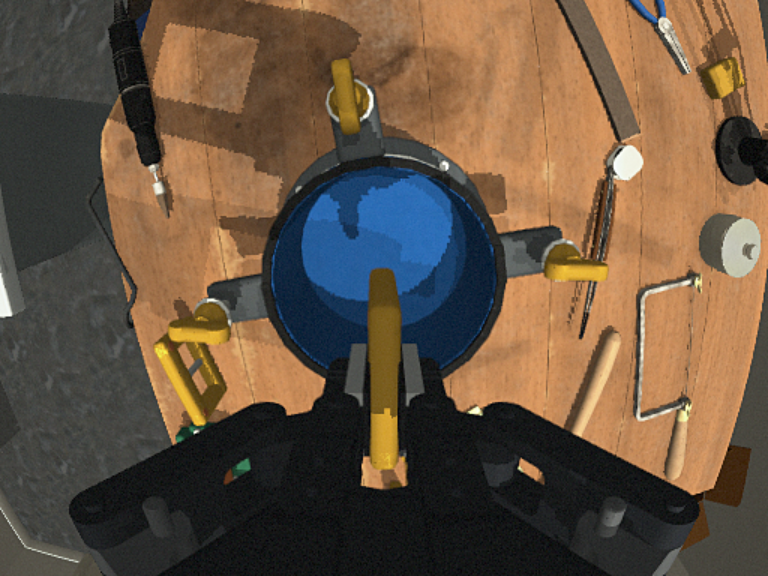

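The buckle is held over the barrel. I'll lower it and release, then look at the cuffs and lid.

```bash
cat > g.py <<'E'
from h import *
B=[579.5,-132]
move_l([*B,62],speed=180); grip(35); wait(0.2); move_l([*B,215],speed=250); st()
grip(85)
import pickle
for i,(x,y) in enumerate([(575,150),(575,230)]):
    over(x,y,260,0); p,im=shot('cuf%d'%i); print(p[0])
    for n in ['cuff_1','cuff_2','cuff_3','lid_handle','lid']:
        print(n,[(round(d['score'],2),[int(q) for q in d['extent']]) for d in spot_in(n,'wrist')][:5])
st()
over(535,385,300,0); p,im=shot('lid0'); print(p[0])
over(535,335,300,0); p,im=shot('lid1'); print(p[0])
for n in ['lid_handle','lid','lid_ear']:
        print(n,[(round(d['score'],2),[int(q) for q in d['extent']]) for d in spot_in(n,'wrist')][:5])
st()
E
python3 g.py
```

```text
t 17.3 tcp [ 578.5 -131.7  213.5] rot [-1.8e+02  1.0e-01 -5.7e+00] F [ 1.2 -0.3 -0.4] M [-0.02  0.04 -0.01] w 35.4 j6 -13.9
[575.05041437 149.01666669 259.66407776]
cuff_1 [(0.74, [211, 110, 46, 39]), (0.65, [302, 165, 38, 45])]
cuff_2 [(0.74, [211, 110, 46, 39]), (0.65, [302, 165, 38, 45])]
cuff_3 [(0.74, [211, 110, 46, 39]), (0.65, [302, 165, 38, 45])]
lid_handle [(0.79, [213, 29, 135, 58])]
lid [(0.71, [210, 30, 133, 58])]
[574.87626251 230.85504356 259.80807788]
cuff_1 [(0.85, [212, 163, 44, 33]), (0.56, [298, 222, 31, 40])]
cuff_2 [(0.85, [212, 163, 44, 33]), (0.56, [298, 222, 31, 40])]
cuff_3 [(0.85, [212, 163, 44, 33]), (0.56, [298, 222, 31, 40])]
lid_handle [(0.68, [230, 60, 178, 121])]
lid [(0.82, [230, 59, 176, 119]), (0.69, [296, 219, 37, 41])]
t 20.0 tcp [575.2 229.  260. ] rot [ 1.8e+02 -0.0e+00 -1.0e-01] F [-0.1  0.  -0. ] M [ 0.02 -0.05  0.05] w 85.0 j6 15.3
[535.12952671 383.98599741 299.45709235]
[535.6552754  331.86123814 299.38795296]
lid_handle [(0.55, [256, 109, 164, 160])]
lid [(0.75, [257, 107, 162, 158])]
lid_ear [(0.62, [259, 106, 164, 163])]
t 21.2 tcp [535.2 334.8 299.8] rot [-180.    0.   -0.] F [-0.  -0.5  0.5] M [-0.03  0.01 -0.03] w 84.9 j6 25.7
```

View pics/cuf0.png

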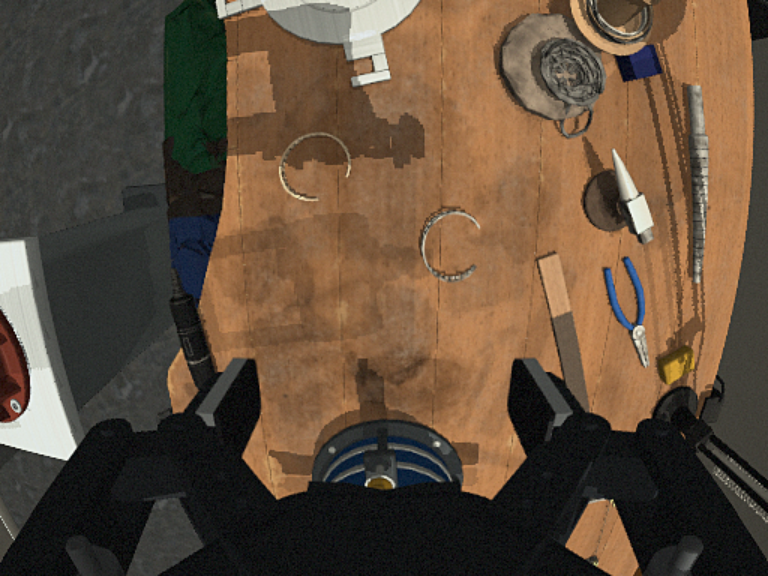

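View pics/lid0.png

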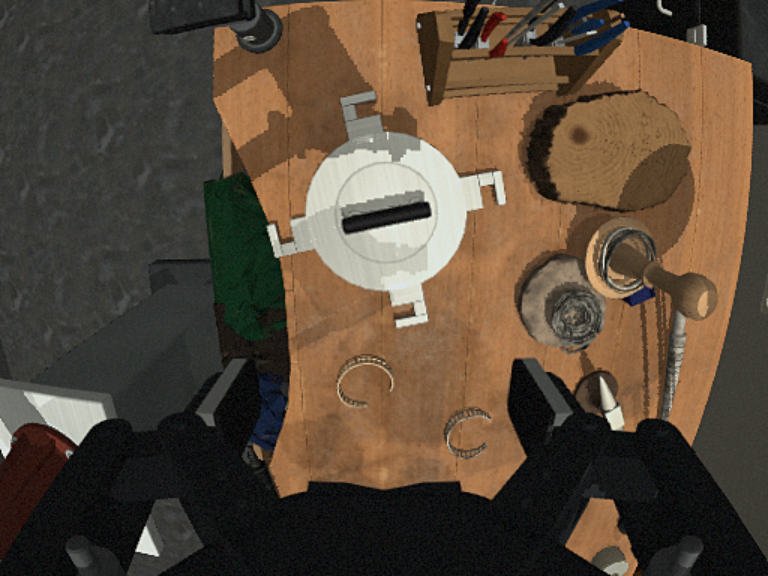

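Two cuffs are present: a bronze one at px (210,111), and a silver one at (301,163) with its gap towards +x. The lid is at px (257,141) with its handle at about +6° to world x. Next I'll view each cuff close up and rectify the images onto the bench.

```bash
cat > cuff.py <<'E'
from h import *
def look(x,y,z=150):
    over(x,y-0,z,0); p,im=shot(); d=regions_of('cuff_1','wrist')
    # rectify plane z=8: 120 mm square, 2.5 px/mm, x right, y up
    s=2.5;N=300;g=np.arange(N)
    mp=np.array([[proj_w(p,[x+(u-N/2)/s,y-(v-N/2)/s,8]) for u in g] for v in g],np.float32)
    rec=cv2.remap(im,mp[:,:,0],mp[:,:,1],cv2.INTER_LINEAR)
    best=None
    for q in d[:3]:
        vv,uu=np.nonzero(q['region']); P=np.array([plane(ray_w(p,u,v),8)[:2] for u,v in zip(uu,vv)])
        if len(P)<30 or np.hypot(*(P.mean(0)-[x,y]))>50: continue
        c=cv2.fitEllipse(P.astype(np.float32))
        r=cv2.minAreaRect(P.astype(np.float32))
        ang=np.degrees(np.arctan2(*(P-np.array(r[0])).T[::-1]))%360
        h=np.histogram(ang,36,(0,360))[0]
        print(round(q['score'],2),'ell',np.round(c[0],1),np.round(c[1],1),'rect',np.round(r[0],1),np.round(r[1],1),round(r[2],1),'bbox',P.min(0).round(1),P.max(0).round(1)); print(h)
    return p,rec
E
cat > c2.py <<'E'
from cuff import *
_,a=look(517,215); _,b=look(634,144); st()
cv2.imwrite('pics/cc.png',np.hstack([a,b])[:,:,::-1])
E
python3 c2.py
```

```text
Traceback (most recent call last):
  File "c2.py", line 2, in <module>
    _,a=look(517,215); _,b=look(634,144); st()
        ~~~~^^^^^^^^^
  File "cuff.py", line 6, in look
    mp=np.array([[proj_w(p,[x+(u-N/2)/s,y-(v-N/2)/s,8]) for u in g] for v in g],np.float32)
                  ~~~~~~^^^^^^^^^^^^^^^^^^^^^^^^^^^^^^^
  File "h.py", line 19, in proj_w
    k=get_calibration('wrist');M=np.array(k['mount']);p,R=pose
ValueError: time passes only in moves, steps and waits
```

Too many calibration calls. I'll cache the result.

```bash
sed -i "s/^go=18.7/import functools\nfrom station import get_calibration as _gc\n@functools.lru_cache(None)\ndef get_calibration(c): return _gc(c)\ngo=18.7/" h.py; python3 c2.py
```

```text
0.97 ell [513.5 214.8] [54.2 62.8] rect [510.1 217.4] [65.1 47.5] 42.7 bbox [482.2 186. ] [545.  243.4]
[14  1  0  8 21 21 14  9 10  9  7  5  8  6  2  0  0  0  2 13 21 27 26 16
 18 14 11  5  0  0  0  0  0  0  0  1]
0.82 ell [637.2 142.5] [55.5 62.3] rect [632.9 142.2] [50.  65.5] 3.6 bbox [608.2 109.8] [659.2 175.2]
[ 0  0  0  0  5 11 18 21 25 16 13 12 11 12  6  0  3  4 10 13 13 13 17 19
 26 26 19  7 18 21 22 20  8  0  0  0]
t 23.2 tcp [633.  144.5 149.5] rot [-1.8e+02  1.0e-01  0.0e+00] F [ 0.3 -0.  -0.3] M [-0.02  0.05  0.02] w 84.9 j6 6.6
```

View pics/cc.png

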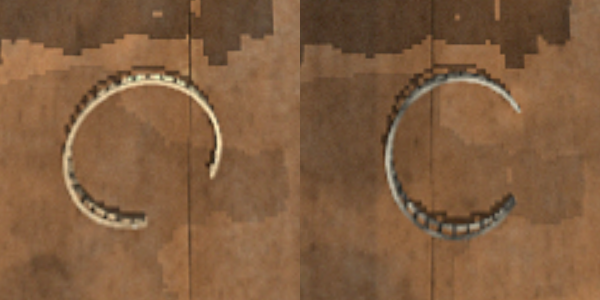

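The left cuff is bronze (cuff_2), centred at (513.5,215) with its gap towards -54°. The right cuff is silver (57x65, so cuff_3), centred at (636,142.5) with its gap towards +x. I'll grasp both across the gap axis.

```bash
cat > pick.py <<'E'
from h import *
import sys
def pick(x,y,yaw):
    grip(85,50); over(x,y,80,yaw)
    move_l([x,y,8],speed=150)
    for z in (2,-4.5):
        move_l([x,y,z],speed=60); o=st()
        if o['wrist_force'][2]>8: move_l([x,y,z+2]); break
    grip(0); o=st()
    move_l([x,y,60],speed=120); o=st()
    if o['grip_width']<45: print('LOST'); return False
    move_l([x,y,215],speed=250); return True
def drop(yaw,dx=0,dy=0):
    goto([579.5+dx,-132+dy,215],[180,0,yaw]); o=st()
    if o['grip_width']<45: print('LOST on the way'); return
    move_l([579.5+dx,-132+dy,75],speed=200); grip(76); wait(0.2); move_l([579.5+dx,-132+dy,215],speed=250); st()
E
cat > p2.py <<'E'
from pick import *
if pick(513.5,215,48): drop(48)
E
python3 p2.py
```

```text
t 25.0 tcp [514.  215.1   2.6] rot [180.  -0.  48.] F [ 0.1  0.2 -0. ] M [-0.01 -0.02  0.03] w 84.8 j6 -32.5
t 25.2 tcp [513.  214.9  -4.9] rot [-180.    0.   48.] F [-1.5  0.7  0.9] M [ 0.01  0.03 -0.07] w 84.7 j6 -32.5
t 26.0 tcp [5.178e+02 2.157e+02 2.000e-01] rot [179.7  -0.3  48. ] F [-1.4 -2.2 19.4] M [-0.36  0.31  0.01] w 0.5 j6 -32.5
t 26.7 tcp [512.6 214.7  59.2] rot [-1.799e+02  1.000e-01  4.800e+01] F [-0.9  0.2 -0.3] M [-0.06  0.    0.02] w 0.5 j6 -32.5
LOST
```

The fingers closed on nothing. I'll look again.

```bash
cat > c3.py <<'E'
from cuff import *
grip(85); _,a=look(517,215); st()
cv2.imwrite('pics/cc2.png',a[:,:,::-1]);shot('w2',1)
E
python3 c3.py; python3 -c "
import cv2,numpy as np
a=cv2.imread('pics/cc2.png');b=cv2.imread('pics/w2.png');c=np.zeros((384,812,3),np.uint8);c[:300,:300]=a;c[:,300:]=b;cv2.imwrite('pics/m2.png',c[:,:800])"
```

```text
0.83 ell [529.9 236.4] [55.5 63.5] rect [532.2 233.7] [61.  55.2] 45.1 bbox [497.3 211.7] [562.8 265. ]
[19 19 15  8  0  0  2 11 14 18 11  0  0  0  0  0  0 15 17 18 15 11 13  4
  0  0  0  0  0  0  0 12 20 20 19 17]
t 28.4 tcp [516.1 214.8 148.8] rot [1.8e+02 1.0e-01 1.0e-01] F [-1.   0.1  0.5] M [ 0.   -0.01 -0.05] w 85.1 j6 15.3
```

View pics/m2.png

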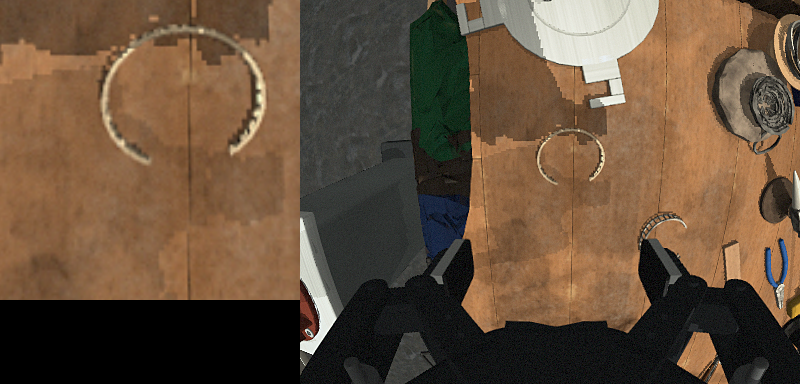

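The cuff has moved to about (530,235) with its gap now towards about -81°, either knocked or pushed. I'll re-measure right before gripping.

```bash
cat > p3.py <<'E'
from pick import *
import sys
from scipy.optimize import least_squares
def meas(x,y,n='cuff_1'):
    over(x,y-15,120,0); p,im=shot()
    for q in regions_of(n,'wrist'):
        vv,uu=np.nonzero(q['region']); P=np.array([plane(ray_w(p,u,v),8)[:2] for u,v in zip(uu,vv)])
        if len(P)<60 or np.hypot(*(np.median(P,0)-[x,y]))>45: continue
        c=least_squares(lambda s:np.hypot(P[:,0]-s[0],P[:,1]-s[1])-s[2],[*P.mean(0),31],loss='soft_l1').x
        h=np.histogram(np.degrees(np.arctan2(P[:,1]-c[1],P[:,0]-c[0]))%360,72,(0,360))[0]
        # widest empty run
        e=np.r_[h,h]<2;best=(0,0);k=0
        for i,v in enumerate(e):
            k=k+1 if v else 0
            if k>best[0]: best=(k,i)
        gap=((best[1]-best[0]/2+.5)*5)%360
        print(round(q['score'],2),'circle',c.round(1),'gap',gap,'span',best[0]*5); return c[0],c[1],gap
if __name__=='__main__':
    x,y,d=map(float,sys.argv[1:4]); r=meas(x,y); r=meas(r[0],r[1]); st()
    yaw=(r[2]+90+d+90)%180-90
    print('yaw',yaw)
    if abs(r[0]-x)<20 and abs(r[1]-y)<20 and pick(r[0],r[1],yaw): drop(yaw)
E
python3 p3.py 530 234 8
```

```text
0.6 circle [530.  235.1  29.9] gap 275.0 span 65
0.58 circle [529.9 235.   29.6] gap 275.0 span 75
t 29.1 tcp [530.3 220.2 120.8] rot [-1.8e+02 -1.0e-01  0.0e+00] F [-0.4 -0.5 -0.6] M [-0.01 -0.03 -0.02] w 84.9 j6 15.5
yaw 13.0
t 30.5 tcp [530.4 235.1   2.6] rot [-1.8e+02 -1.0e-01  1.3e+01] F [-0.6  1.1 -0.7] M [-0.06  0.04  0.01] w 84.8 j6 4.0
t 30.8 tcp [529.4 234.8  -5. ] rot [1.8e+02 1.0e-01 1.3e+01] F [-0.1  0.1 -0.8] M [-0.01 -0.02 -0.01] w 84.8 j6 4.0
t 31.2 tcp [530.9 235.3  -3.7] rot [-1.8e+02 -1.0e-01  1.3e+01] F [0.6 0.6 2.7] M [ 0.01 -0.06 -0.01] w 59.3 j6 4.0
t 31.9 tcp [529.3 234.8  59.5] rot [1.8e+02 1.0e-01 1.3e+01] F [-1.2  0.8 -0.9] M [-0.   -0.03 -0.01] w 59.4 j6 4.0
t 34.0 tcp [ 579.5 -130.8  214.6] rot [-179.9    0.    13.1] F [-0.5 -0.1 -0. ] M [ 0.01 -0.02  0.01] w 59.4 j6 -32.6
t 36.1 tcp [ 578.6 -131.7  213.7] rot [-1.799e+02  1.000e-01  1.300e+01] F [-0.8 -0.2  0.3] M [ 0.01  0.04 -0.01] w 76.1 j6 -32.6
```

```bash
cat >> p3.py <<'E'
    over(579.5,-160,215,0); shot('in_'+sys.argv[4])
E
python3 p3.py 636 142.5 0 b
```

```text
Traceback (most recent call last):
  File "p3.py", line 19, in <module>
    x,y,d=map(float,sys.argv[1:4]); r=meas(x,y); r=meas(r[0],r[1]); st()
                                                        ~^^^
TypeError: 'NoneType' object is not subscriptable
```

```bash
python3 -c "
import cv2
a=cv2.imread('pics/in_b.png');cv2.imwrite('pics/in_b2.png',a[60:460,150:650])"
```

```text
[ WARN:0@0.017] global loadsave.cpp:275 findDecoder imread_('pics/in_b.png'): can't open/read file: check file path/integrity
Traceback (most recent call last):
TypeError: 'NoneType' object is not subscriptable
```

```bash
cat > q.py <<'E'
from h import *
over(620,140,210,0); p,im=shot('q'); print(p[0])
for n in ('cuff_1','cuff_3'):
  for q in regions_of(n,'wrist'): print(n,round(q['score'],2),np.round(q['extent']),plane(ray_w(p,*q['extent'][:2]),8).round(0))
st()
E
python3 q.py
```

```text
[621.46089212 139.16959736 213.21795719]
cuff_1 0.83 [265. 163.  42.  54.] [634. 143.   8.]
cuff_3 0.83 [265. 163.  42.  54.] [634. 143.   8.]
t 37.9 tcp [619.  139.1 208.4] rot [ 1.8e+02  2.0e-01 -1.0e-01] F [-0.3 -0.7 -0.8] M [-0.02 -0.01  0.04] w 75.9 j6 6.4
```

View pics/q.png

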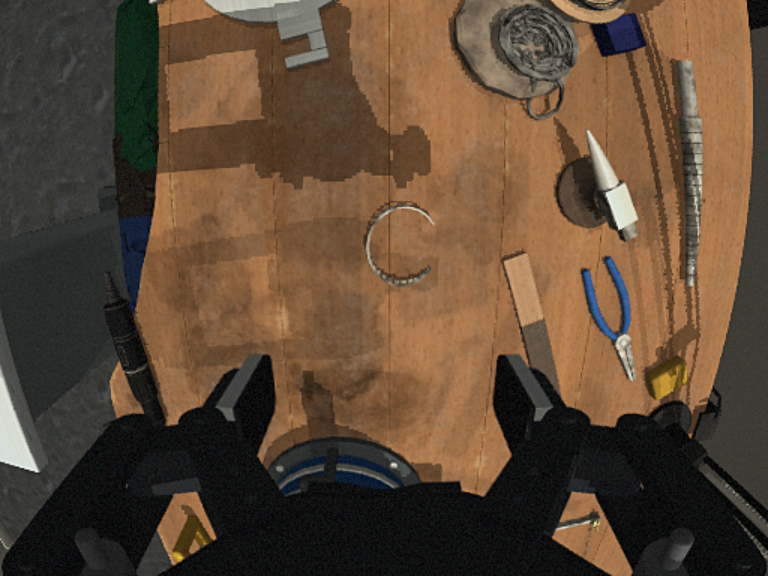

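The cuff hasn't moved and is the same as first measured, so the network just missed it once. I'll use the earlier close measurement.

```bash
cat > p4.py <<'E'
from p3 import *
r=meas(635.5,142.5) or (636.3,142.5,357)
yaw=(r[2]+90+90)%180-90; print(r,yaw)
if pick(r[0],r[1],yaw): drop(yaw)
over(579.5,-160,215,0); p,im=shot(); cv2.imwrite('pics/in_b2.png',cv2.resize(im[40:310,100:430,::-1],None,fx=1.7,fy=1.7)); st()
E
python3 p4.py
```

```text
0.82 circle [638.6 142.8  30.1] gap 5.0 span 95
(np.float64(638.5793714045047), np.float64(142.83710084661416), 5.0) -85.0
t 40.9 tcp [639.1 142.9   2.7] rot [-179.9    0.   -85. ] F [ 0.5 -0.4  0.4] M [-0.02 -0.02  0.01] w 85.0 j6 91.5
t 41.2 tcp [638.  142.8  -5. ] rot [179.9  -0.  -85. ] F [ 0.2 -0.6  0.4] M [-0.01 -0.02  0.06] w 85.1 j6 91.5
t 41.5 tcp [639.4 143.   -3.7] rot [-179.9    0.   -85. ] F [-0.7  1.3  3.6] M [-0.01 -0.01  0.03] w 59.6 j6 91.5
t 42.2 tcp [638.1 142.7  59.6] rot [180.  -0. -85.] F [ 0.8  0.2 -0.5] M [ 0.04  0.   -0.  ] w 60.0 j6 91.5
t 44.1 tcp [ 579.5 -131.   214.3] rot [ 1.8e+02  1.0e-01 -8.5e+01] F [-0.6 -0.1 -0. ] M [ 0.03 -0.   -0.  ] w 60.1 j6 65.4
t 46.1 tcp [ 578.6 -131.7  213.7] rot [179.9   0.  -85. ] F [-0.7 -0.5 -0.7] M [-0.    0.02 -0.04] w 76.1 j6 65.4
t 47.6 tcp [ 579.  -159.8  214. ] rot [-1.8e+02  1.0e-01 -0.0e+00] F [ 0.7 -0.2 -0.1] M [-0.    0.05  0.03] w 76.2 j6 -22.1
```

View pics/in_b2.png

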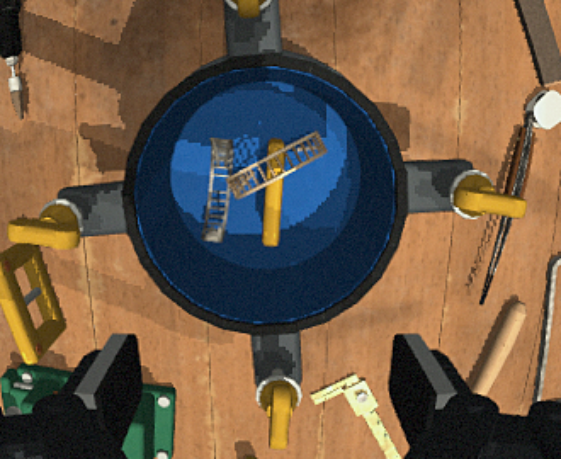

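All three parts are inside the barrel and stand no higher than the buckle or a cuff on edge, so below the plug. Now I'll measure the lid from the lid0 and lid1 pictures.

```bash
cat > l.py <<'E'
from h import *
R=Ro.from_euler('xyz',[180,0,0],degrees=True).as_matrix()
rays=[];ends=[]
for nm,y,cu in (('lid0',385,(258,141)),('lid1',334,(257,107))):
    im=cv2.resize(cv2.imread('pics/%s.png'%nm),(512,384),interpolation=cv2.INTER_AREA)
    g=im.max(2);m=(g<75).astype(np.uint8);mm=np.zeros_like(m);cv2.circle(mm,cu,50,1,-1);m&=mm
    n,l,s,c=cv2.connectedComponentsWithStats(m);i=1+np.argmax(s[1:,4])
    r=cv2.minAreaRect(np.argwhere(l==i)[:,::-1].astype(np.float32));print(nm,c[i],s[i],r)
    p=(np.array([535.2,y,299.5]),R);rays.append(ray_w(p,*r[0]))
    # plate outline: bright
    w=((im.min(2)>120)).astype(np.uint8);n,l2,s2,c2=cv2.connectedComponentsWithStats(w)
    bx=cv2.boxPoints(r);e=sorted([tuple((bx[k]+bx[(k+1)%4])/2) for k in range(4) if np.linalg.norm(bx[k]-bx[(k+1)%4])<20])
    E=[plane(ray_w(p,*q),47) for q in e];d=E[1]-E[0];print('ends',E,np.linalg.norm(d),np.degrees(np.arctan2(d[1],d[0])))
    print('z47',plane(rays[-1],47))
print('tri',tri(rays))
# ear slots in lid0 (1.5x px): outer ends of opposite ears at z~11
p=(np.array([535.2,385,299.5]),R)
for q in [(359,112),(413,320),(490,187),(283,240)]: print('ear',plane(ray_w(p,q[0]/1.5,q[1]/1.5),11).round(1))
E
python3 l.py
```

```text
lid0 [256.94628752 144.37756714] [228 134  59  22 633] ((256.9626770019531, 144.32176208496094), (11.176424026489258, 59.02334976196289), 78.17852020263672)
ends [array([498.02994736, 396.72554481,  47.        ]), array([575.391298  , 412.99133303,  47.        ])] 79.05285850568826 11.873897578224595
z47 [536.84037692 404.68020834  47.        ]
lid1 [256.48992248 105.9255814 ] [227  96  60  22 645] ((256.717529296875, 106.03316497802734), (11.073062896728516, 60.61858367919922), 78.11134338378906)
ends [array([497.51791872, 396.94800166,  47.        ]), array([575.54105402, 413.47858461,  47.        ])] 79.75506137889624 11.962232487730411
z47 [536.59674439 404.84232771  47.        ]
tri [536.71418128 404.84567428  48.26011823]
ear [512.1 501.6  11. ]
ear [565.4 292.9  11. ]
ear [639.3 430.4  11. ]
ear [434.8 377.6  11. ]
```

The handle measures (536.7,404.8,48) with length 79.5 mm and yaw about 12°, which matches the text. I'll refine the barrel centre from its bore, then pick the lid.

```bash
cat > m.py <<'E'
from h import *
def bore(p,im):
    h=cv2.cvtColor(im,cv2.COLOR_RGB2HSV);m=cv2.inRange(h,(98,120,30),(125,255,255))
    n,l,s,c=cv2.connectedComponentsWithStats(m);i=1+np.argmax(s[1:,4])
    hull=cv2.convexHull(np.argwhere(l==i)[:,::-1].astype(np.int32))[:,0]
    P=np.array([plane(ray_w(p,*q),113.5)[:2] for q in hull])
    from scipy.optimize import least_squares
    r=least_squares(lambda s:np.hypot(P[:,0]-s[0],P[:,1]-s[1])-s[2],[580,-132,65],loss='soft_l1').x
    print('bore',p[0].round(1),r.round(1))
    # nuts: brass blobs at z 146
    m=cv2.inRange(h,(18,150,90),(32,255,255));n,l,s,c=cv2.connectedComponentsWithStats(m)
    for i in range(1,n):
        if s[i,4]>80:
            X=plane(ray_w(p,*c[i]),146)
            if abs(np.hypot(X[0]-r[0],X[1]-r[1])-102)<20:
                P=np.array([plane(ray_w(p,u,v),146)[:2] for v,u in np.argwhere(l==i)],np.float32)
                q=cv2.minAreaRect(P);print(' nut',X.round(1),np.round(q[0],1),np.round(q[1],1),round(q[2],1))
    return r
if __name__=='__main__':
    for x,y in ((580,-215),(580,-170)):
        over(x,y,240,0);p,im=shot();bore((np.array([x,y,239.3]),p[1]),im)
    st()
E
python3 m.py
```

```text
bore [ 580.  -215.   239.3] [ 578.1 -130.4   64.9]
 nut [ 677.9 -124.2  146. ] [ 679.5 -126.2] [17.5 36.4] 81.9
 nut [ 478.  -136.7  146. ] [ 476.7 -134.8] [18.3 34.5] 71.5
 nut [ 585.6 -230.7  146. ] [ 585.1 -231.9] [35.9 14.3] 76.0
bore [ 580.  -170.   239.3] [ 579.1 -133.7   65.4]
 nut [572.4 -31.6 146. ] [572.6 -31.4] [14.7 35.3] 16.1
 nut [ 679.6 -126.5  146. ] [ 681.5 -127.9] [17.9 35.9] 68.1
 nut [ 484. -133.  146.] [ 483.8 -132.8] [14.9  7.6] 5.9
 nut [ 476.8 -142.1  146. ] [ 476.6 -142.2] [ 9.6 37.2] 81.2
 nut [ 467.4 -174.7  146. ] [ 467.  -174.4] [ 8.6 35.3] 12.7
 nut [ 586.8 -235.   146. ] [ 585.7 -236.7] [37.6 14.2] 78.7
t 48.3 tcp [ 579.6 -168.6  239.2] rot [-1.8e+02  1.0e-01  1.0e-01] F [ 0.   0.3 -1. ] M [-0.02  0.01 -0.04] w 76.1 j6 -23.0
```

```bash
cat > n.py <<'E'
from h import *
x,y=536.7,404.8
grip(45,110); over(x,y,110,-78); move_l([x,y,28.5],speed=120); st()
grip(0); st()
move_l([x,y,60],speed=60); st()
move_l([x,y,235],speed=200)
goto([579,-132,235],[180,0,-41]); st()
p,im=shot('lidc')
E
python3 n.py
```

```text
t 51.7 tcp [537.4 405.2  29.2] rot [-179.9    0.   -78. ] F [0.6 0.5 1.6] M [-0.08 -0.04 -0.01] w 45.1 j6 109.0
t 52.1 tcp [537.8 405.1  30.3] rot [-179.9    0.   -78. ] F [-1.1 -0.8  6. ] M [-0.35  0.12  0.01] w 11.4 j6 109.0
t 52.7 tcp [536.6 404.8  60. ] rot [180.   0. -78.] F [-0.3 -0.4 -3.9] M [-0.03  0.06  0.  ] w 11.7 j6 109.1
t 55.7 tcp [ 579.2 -131.2  234.9] rot [-180.    0.  -41.] F [ 0.4 -0.2 -4.6] M [ 0.02 -0.   -0.05] w 11.5 j6 21.4
```

View pics/lidc.png

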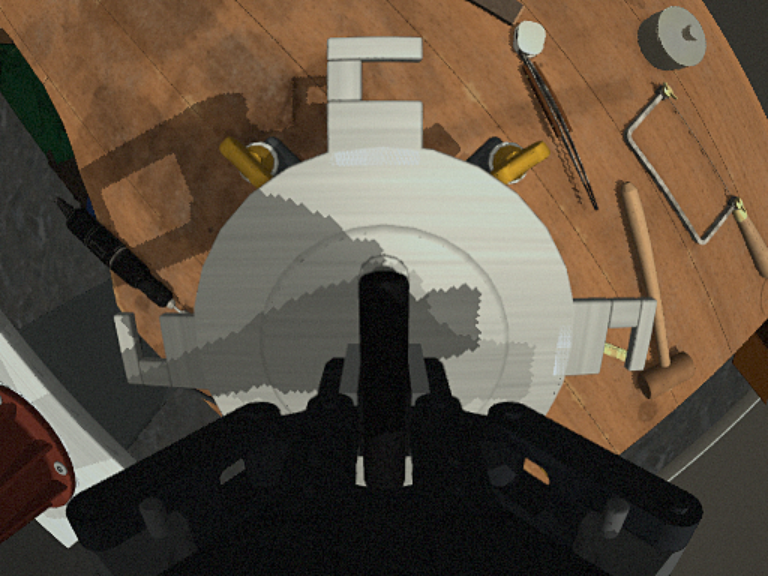

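The lid is held level. Its ears lie midway between the nuts, about 2° counter-clockwise of the tool axis. I'll lower it under force watch.

```bash
cat > s.py <<'E'
from h import *
move_l([579,-132,160],speed=150); st()
for z in (148,143,140,138,136,134.5,133.5):
    move_l([579,-132,z],speed=40); o=st()
    if o['wrist_force'][2]>10: break
p,im=shot('seat')
E
python3 s.py
```

```text
t 56.4 tcp [ 579.6 -132.   160.5] rot [-1.8e+02 -1.0e-01 -4.1e+01] F [ 0.6  0.5 -4.3] M [-0.01  0.    0.05] w 11.7 j6 21.4
t 56.9 tcp [ 578.8 -132.   147.8] rot [180.   0. -41.] F [ 0.1  0.9 -3.6] M [-0.01 -0.01  0.01] w 11.7 j6 21.4
t 57.1 tcp [ 578.6 -131.9  142.5] rot [ 1.8e+02  1.0e-01 -4.1e+01] F [-0.4 -0.5 -4.1] M [-0.02 -0.04 -0.01] w 11.4 j6 21.4
t 57.4 tcp [ 578.8 -131.9  139.7] rot [180.   0. -41.] F [ 1.2  0.4 -3.8] M [ 0.01 -0.02  0.01] w 11.6 j6 21.4
t 57.6 tcp [ 578.8 -131.9  137.8] rot [180.   0. -41.] F [ 0.5 -0.7 -4.6] M [ 0.   -0.02  0.  ] w 11.6 j6 21.4
t 57.9 tcp [ 578.9 -132.   135.9] rot [180.   0. -41.] F [-0.5 -0.6 -3.1] M [ 0.04 -0.03  0.02] w 11.4 j6 21.4
t 58.1 tcp [ 579.3 -132.1  135.3] rot [-180.   -0.  -41.] F [-1.2 -0.  -0.3] M [0.06 0.24 0.05] w 11.9 j6 21.4
t 58.4 tcp [ 579.3 -132.1  134.9] rot [-180.   -0.  -41.] F [-3.   1.9  4.9] M [0.27 0.53 0.01] w 11.8 j6 21.4
```

View pics/seat.png

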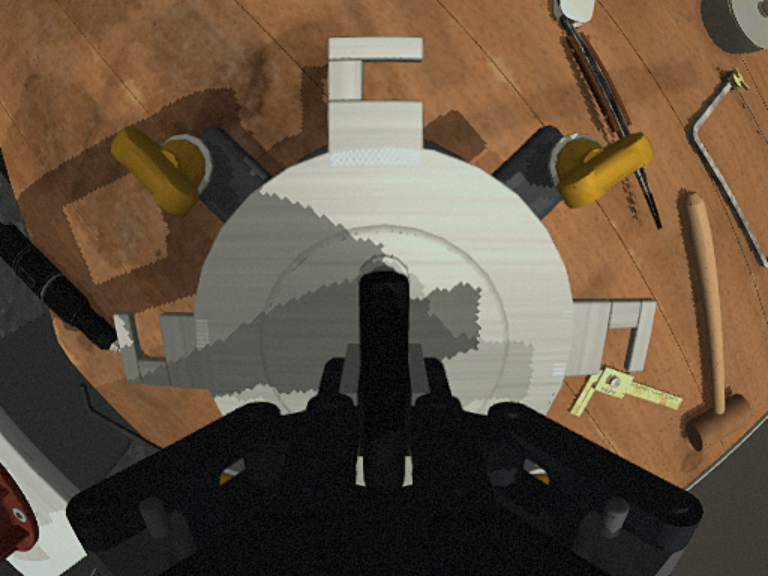

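The lid is seated, with contact at TCP z≈134.5 as predicted. Now I'll twist it clockwise.

```bash
cat > t.py <<'E'
from h import *
for yaw in (-60,-75,-82,-85,-87,-89,-91,-93):
    move_l([579,-132,134],[180,0,yaw],speed=30); o=st()
    if abs(o['moment'][2])>1.5: break
p,im=shot('tw')
E
python3 t.py
```

```text
t 58.9 tcp [ 580.5 -132.6  135.1] rot [-179.8   -0.2  -59.9] F [1.2 0.2 2.8] M [-0.08 -0.19 -0.2 ] w 11.4 j6 40.3
t 59.3 tcp [ 580.  -132.4  134.9] rot [-1.799e+02 -1.000e-01 -7.490e+01] F [ 1.6 -0.5  4.7] M [-0.08 -0.09 -0.08] w 11.7 j6 55.2
t 59.6 tcp [ 579.7 -132.3  134.9] rot [-179.9   -0.   -81.9] F [ 0.7 -0.4  4.7] M [-0.06 -0.08 -0.12] w 11.7 j6 62.3
t 59.8 tcp [ 579.7 -132.3  134.9] rot [-1.799e+02 -1.000e-01 -8.480e+01] F [0.2 0.1 5.6] M [-0.06  0.02 -0.03] w 11.7 j6 65.2
t 60.1 tcp [ 579.6 -132.3  134.8] rot [-179.9   -0.   -86.8] F [-0.1 -0.6  4.1] M [-0.07  0.03  0.05] w 11.6 j6 67.2
t 60.3 tcp [ 579.6 -132.   134.8] rot [-179.9   -0.   -88.8] F [0.4 0.2 5.1] M [ 0.06 -0.03  0.31] w 11.5 j6 69.2
t 60.6 tcp [ 579.6 -131.5  134.8] rot [-179.9    0.   -90.6] F [0.6 0.8 6.3] M [ 0.28 -0.06  0.85] w 12.0 j6 71.1
t 60.8 tcp [ 579.6 -131.4  134.9] rot [-179.9   -0.   -92.5] F [0.1 1.8 6.4] M [ 0.32 -0.    1.55] w 11.6 j6 72.9
```

View pics/tw.png

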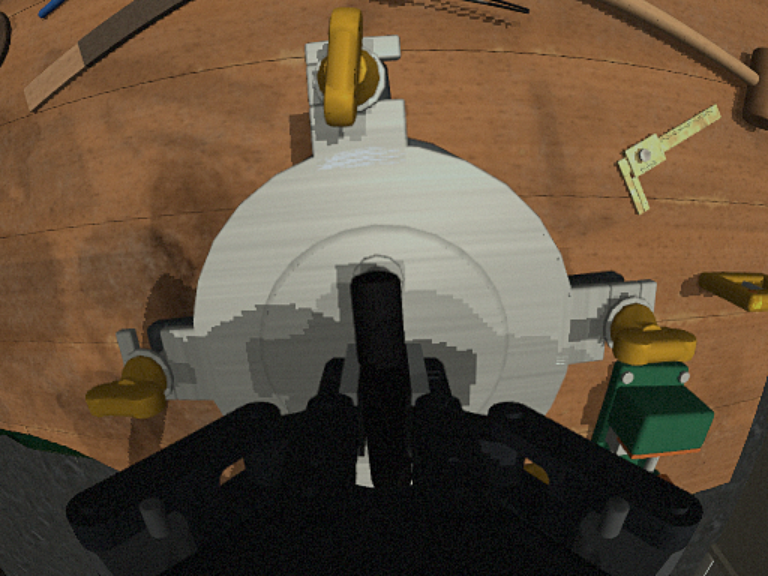

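The moment rose from about -88° to 1.5 N m and the bar slipped in the pads. The picture shows all four studs in the slots with the ears under the nuts. I'll release and look straight down on each nut.

```bash
cat > u.py <<'E'
from h import *
import sys
C=np.array([579.3,-132.]);Y=4.2
def stud(k): a=np.radians(Y+90*k); return C+102*np.array([np.cos(a),np.sin(a)])
def looknut(k,ztop=154):
    s=stud(k); over(s[0],s[1]-72,230,0); p,im=shot()
    h=cv2.cvtColor(im,cv2.COLOR_RGB2HSV);m=cv2.inRange(h,(17,140,60),(34,255,255))
    q0=proj_w(p,[*s,ztop]);n,l,st_,c=cv2.connectedComponentsWithStats(m)
    i=min([j for j in range(1,n) if st_[j,4]>100],key=lambda j:np.hypot(*(c[j]-q0)))
    P=np.array([plane(ray_w(p,u,v),ztop)[:2] for v,u in np.argwhere(l==i)],np.float32)
    r=cv2.minAreaRect(P);cc,(w,hh),a=r;a=a if w>hh else a+90
    mu=P.mean(0);ev,E=np.linalg.eigh(np.cov((P-mu).T));pa=np.degrees(np.arctan2(E[1,1],E[0,1]))
    print(k,'stud',s.round(1),'rect',np.round(cc,1),np.round((max(w,hh),min(w,hh)),1),'ang',round((a+90)%180-90,1),'mean',mu.round(1),'pca',round((pa+90)%180-90,1))
    u,v=q0.astype(int); return im[max(v-75,0):v+75,u-75:u+75]
if __name__=='__main__':
    if sys.argv[1]=='r':
        grip(45); wait(.2); move_l([579.5,-131.5,240],speed=200)
    out=[cv2.resize(looknut(k),(300,300)) for k in range(4)]
    cv2.imwrite('pics/%s.png'%sys.argv[2],np.vstack([np.hstack(out[:2]),np.hstack(out[2:])])[:,:,::-1]); st()
E
python3 u.py r nuts
```

```text
0 stud [ 681.  -124.5] rect [ 680.7 -123.3] [34.9 16. ] ang -5.5 mean [ 680.6 -123.9] pca -6.8
1 stud [571.8 -30.3] rect [571.4 -29.9] [34.7 16.7] ang 89.9 mean [571.5 -29.6] pca -87.2
2 stud [ 477.6 -139.5] rect [ 476.6 -139.3] [34.9 16.9] ang -0.4 mean [ 476.7 -138.7] pca -8.6
3 stud [ 586.8 -233.7] rect [ 585.9 -233.5] [34.5 17.4] ang 90.0 mean [ 586.1 -233.3] pca 87.7
t 65.8 tcp [ 586.8 -304.2  229.3] rot [-1.799e+02  1.000e-01  1.000e-01] F [ 0.1  0.1 -0.2] M [-0.02  0.    0.02] w 45.1 j6 -33.6
```

View pics/nuts.png

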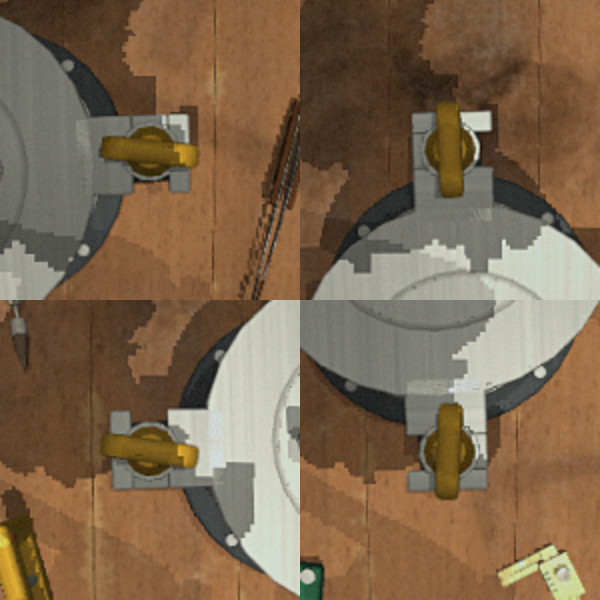

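The views are sharp and the studs match the predicted positions within 1 mm. The wing angles are about -6.8°, 92.8°, -8.6° and 87.7°. Now round 1, in the order 0, 2, 1, 3.

```bash
cat > v.py <<'E'
from u import *
def turn(k,wing,deg,z0,squeeze=70,stop=None,dz=0):
    "grip wing at angle wing, turn clockwise deg; returns degrees turned"
    s=stud(k); j1=np.degrees(np.arctan2(s[1],s[0]))
    c=[wing+90+180*i for i in (-2,-1,0,1)]
    yaw=min(c,key=lambda y:abs(j1-y+deg/2))     # j6 = j1 - yaw, centred about zero
    grip(40,squeeze); over(*s,185,yaw); move_l([*s,z0],speed=150); grip(0); o=st()
    n=int(np.ceil(deg/25)); done=0
    for i in range(1,n+1):
        a=deg*i/n; move_l([*s,z0-1.9*np.radians(a)],[180,0,yaw-a],speed=30); o=get_obs(); done=a
        if stop and abs(o['moment'][2])>stop: break
    st(); return done
def leave(k):
    s=stud(k); grip(40); move_l([*s,185],speed=200)
E
cat > r1.py <<'E'
from v import *
for k,w in ((0,-6.8),(2,-8.6),(1,92.8),(3,87.7)):
    print('nut',k); turn(k,w,90,134); leave(k)
out=[cv2.resize(looknut(k,151),(300,300)) for k in range(4)]
cv2.imwrite('pics/nuts2.png',np.vstack([np.hstack(out[:2]),np.hstack(out[2:])])[:,:,::-1]); st()
E
python3 r1.py
```

```text
nut 0
t 68.0 tcp [ 682.3 -124.3  136.4] rot [179.8  -0.   83.2] F [-1.1  2.5  6.1] M [0.35 0.13 0.06] w 7.4 j6 -99.4
t 70.1 tcp [ 680.1 -125.9  133.4] rot [ 1.798e+02  1.000e-01 -6.800e+00] F [-6.3 -1.4  8.3] M [-0.21  1.05 -0.09] w 6.9 j6 -9.3
nut 2
t 73.6 tcp [ 478.9 -139.1  136.1] rot [179.8  -0.   81.4] F [-0.4  4.1  4.3] M [0.48 0.1  0.03] w 7.1 j6 -105.8
t 75.7 tcp [ 476.6 -140.6  133.2] rot [179.8   0.2  -8.6] F [-7.7 -0.9  9.8] M [-0.04  1.3  -0.06] w 7.7 j6 -15.8
nut 1
t 78.3 tcp [571.5 -30.8 135.6] rot [1.799e+02 1.000e-01 2.800e+00] F [-5.2 -1.1  5.2] M [-0.24  0.86  0.04] w 9.1 j6 -12.9
t 80.5 tcp [570.1 -29.5 132.5] rot [ 1.797e+02  1.000e-01 -8.720e+01] F [-8.2  1.4  9.4] M [0.32 1.5  0.03] w 8.6 j6 77.2
nut 3
t 84.0 tcp [ 586.2 -233.8  137.5] rot [-1.8e+02  1.0e-01 -2.3e+00] F [-8.   2.3 10.9] M [0.49 1.07 0.01] w 7.2 j6 -25.8
t 86.2 tcp [ 585.1 -233.2  134.5] rot [ 1.797e+02  1.000e-01 -9.230e+01] F [-9.8  3.1 13. ] M [ 0.53  1.62 -0.06] w 7.6 j6 64.2
0 stud [ 681.  -124.5] rect [ 680.4 -124.2] [34.4 17.3] ang 65.1 mean [ 680.4 -123.8] pca 83.4
1 stud [571.8 -30.3] rect [571.7 -30.1] [35.4 17.2] ang -0.1 mean [571.7 -29.6] pca 2.3
2 stud [ 477.6 -139.5] rect [ 476.9 -138.6] [35.1 16.9] ang 89.9 mean [ 477.1 -138.6] pca 81.3
3 stud [ 586.8 -233.7] rect [ 585.9 -233.3] [35.  17.6] ang 14.1 mean [ 585.8 -233.1] pca -2.5
t 90.5 tcp [ 586.8 -304.2  229.3] rot [-1.799e+02  1.000e-01  1.000e-01] F [-0.8 -0.   0.9] M [-0.03 -0.08  0.01] w 40.2 j6 -33.6
```

The picture limit is reached, so I'll go by numbers from here. All four wings now read 90° ±1 from their start (83.4°, 2.3°, 81.3°, -2.5°). Next is round 2 up to the stops, watching the moment.

```bash
cat > r2.py <<'E'
from v import *
for k,w in ((0,83.4),(2,81.3),(1,2.3),(3,-2.5)):
    print('nut',k); s=stud(k); z=131.5
    turn(k,w,70,z,100)
    yaw=get_obs()['ee_rot'][2]; ms=[]
    for a in range(2,19,2):
        move_l([*s,z-1.9*np.radians(70+a)],[180,0,yaw-a],speed=30); o=get_obs(); ms.append(round(o['moment'][2],2))
        if ms[-1]>0.9: break
    print('extra',a,'M',ms); st(); leave(k)
for k in range(4): looknut(k,148)
st()
E
python3 r2.py
```

```text
nut 0
t 92.4 tcp [ 680.3 -125.   134. ] rot [ 1.799e+02  1.000e-01 -6.600e+00] F [-6.1 -0.6  4.7] M [-0.06  1.02 -0.06] w 6.4 j6 -9.6
t 94.1 tcp [ 679.5 -124.2  132. ] rot [179.7   0.  -76.4] F [-7.9  1.4  8.2] M [0.32 1.36 0.92] w 6.4 j6 60.3
extra 2 M [np.float64(1.18)]
t 94.4 tcp [ 679.5 -124.2  131.9] rot [179.7   0.  -78. ] F [-8.6  1.   8.4] M [0.22 1.42 1.18] w 6.8 j6 62.0
nut 2
t 97.6 tcp [ 476.9 -139.6  133.3] rot [ 1.8e+02  1.0e-01 -8.7e+00] F [-6.5  1.2  7.1] M [ 0.18  0.84 -0.02] w 6.6 j6 -15.7
t 99.2 tcp [ 475.7 -138.8  131.2] rot [ 1.797e+02  1.000e-01 -7.840e+01] F [-8.4  2.9 12. ] M [0.58 1.43 1.26] w 6.5 j6 54.1
extra 2 M [np.float64(1.52)]
t 99.5 tcp [ 475.7 -138.8  131.2] rot [ 1.797e+02  1.000e-01 -7.990e+01] F [-9.4  4.  11. ] M [0.62 1.51 1.52] w 6.5 j6 55.7
nut 1
t 103.8 tcp [573.  -29.7 133.6] rot [179.8  -0.   92.3] F [-1.   3.6  5. ] M [0.47 0.23 0.01] w 6.3 j6 -102.4
t 105.5 tcp [571.8 -31.1 131.2] rot [1.799e+02 1.000e-01 2.230e+01] F [-3.9  0.5  8.1] M [-0.13  0.92 -0.02] w 6.7 j6 -32.3
extra 10 M [np.float64(0.0), np.float64(-0.13), np.float64(0.34), np.
[... 405 characters left out ...]
j6 -45.6
extra 6 M [np.float64(0.57), np.float64(0.89), np.float64(1.27)]
t 112.6 tcp [ 586.4 -235.1  131.6] rot [1.798e+02 1.000e-01 1.190e+01] F [-4.8  0.4  7.9] M [0.08 0.96 1.27] w 6.4 j6 -39.9
0 stud [ 681.  -124.5] rect [ 680.4 -123.7] [34.4 16.7] ang 2.7 mean [ 680.6 -123.7] pca 17.1
1 stud [571.8 -30.3] rect [571.5 -29.6] [34.  17.1] ang -89.9 mean [571.4 -29.6] pca -72.0
2 stud [ 477.6 -139.5] rect [ 476.4 -139.3] [34.4 17.4] ang 0.0 mean [ 476.8 -138.8] pca 17.5
3 stud [ 586.8 -233.7] rect [ 586.2 -233.4] [33.9 17.1] ang 89.8 mean [ 586.  -233.2] pca -72.1
t 116.1 tcp [ 586.8 -304.2  229.3] rot [-1.799e+02  1.000e-01  1.000e-01] F [0.1 0.2 0.4] M [-0.02 -0.04  0.07] w 40.1 j6 -33.6
```

All four nuts ended at the same angle relative to their studs (13–14°), each with over 0.9 N m against its stop. One last check that no cuff is left on the bench, with the arm out of the way.

```bash
cat > z.py <<'E'
from h import *
over(560,330,300,0); shot('end1')
for q in regions_of('cuff_1','wrist'): print('w',round(q['score'],2),np.round(q['extent']))
over(560,120,300,0); p,im=shot('end2')
for q in regions_of('cuff_1','wrist'): print('w',round(q['score'],2),np.round(q['extent']))
goto([203,-590,231],[180,0,-71])
get_image('top');get_image('scene')
for c in ('top','scene'):
  for n in ('cuff_1','lid','buckle','nut1_grip'): print(c,n,[(round(d['score'],2),[int(x) for x in d['extent']]) for d in spot_in(n,c)])
st()
E
python3 z.py
```

```text
top cuff_1 [(0.68, [309, 192, 50, 40])]
top lid [(0.9, [309, 194, 54, 63])]
top buckle [(0.58, [351, 251, 26, 19])]
top nut1_grip []
scene cuff_1 []
scene lid [(0.71, [312, 208, 77, 38])]
scene buckle [(0.77, [400, 271, 34, 35]), (0.18, [314, 205, 77, 37])]
scene nut1_grip []
t 122.7 tcp [ 203. -590.  231.] rot [180.   0. -71.] F [-1.1  0.4  0.2] M [ 0.04  0.03 -0.03] w 40.1 j6 -6.5
```

```bash
python3 -c "
from station import *
print(sign_off())"
```

```text
the job is handed in; nothing more can be done
None
```

The job is handed in at about 123 s of the 210 s allowed; the hand-in gave no verdict.

**Loading:** I slid the vise open and put the buckle and the two cuffs on the bench, one bronze and one silver, into the barrel. A wrist picture before the lid went on showed all three inside. The first grasp at the bronze cuff closed on nothing, because the cuff had shifted about 3 cm. I can't say whether it was knocked or pushed by my fingers. I measured it again and the second grasp held.

**Lid:** It seated at the predicted height and twisted clockwise until it stopped turning (moment rose to 1.5 N m). The picture showed the ears under the three nuts it could see, and later views covered all four.

**Nuts:** Round 1 turned each nut 90° (±1°) in the order 1, 3, 2, 4, numbered on my own guess of which stud is at 0°; the pairs are opposite either way. Round 2 ran each one up to its stop in the same order.
- **Stops:** Each stop gave at least 1.0 N m, and all four wings ended at the same angle to their studs (13–14°).
- **Angle turned:** The totals came out at about 154–165° instead of the nominal 166°. The matching end angles suggest the nuts did not all start fully loose.

**Last checks:**
- The wrist camera found no cuffs left where they had lain.
- The top camera's one cuff report (score 0.68) sits on the lid itself, so I took it as false.
- The cameras reported no nuts in their final pictures, and I had used up my 16 picture views by then. The final nut state therefore rests on measured wing angles and moments, not on a picture.

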